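# Close the leak-test pot, lock its collar and stroke the pump

### The arm

A 7-joint arm with a two-finger parallel gripper is mounted at the origin on a cart in front of the work surface, level with it; the furniture and walls round the work are solid. World frame = base frame: x ahead of the robot, y to its left, z up, the work surface at z = 0. Lengths are in m, angles in rad, forces in N, time in s.
With the tool pointing down it reaches from about 0.4 to 0.875 m from the base axis. Payload 6.5 kg.
Tool frame: the origin (TCP) lies between the finger pads; the fingertips stand 22 mm ahead of it and the grasp point (between the pads) lies 3 mm ahead of it; z points along the fingers, y is the line along which they close (so a half turn about z gives the same grasp; the last joint's range is limited). The gripper opens to 88 mm and grips with 3 to 60 N. Pads are 18 mm wide; open, the fingers measure 123 mm over their backs; the gripper's body (75 mm by 187 mm) begins 45 mm behind the grasp point.
Start: joints at [-1.221, 0.536, -0.004, 1.538, 0.003, 1.067, -0.071], TCP at [0.263, 0.595, 0.261] pointing down, gripper open.
Joint ranges: [-2.7, 2.7], [-0.37, 2.16], [-1.27, 1.26], [0.24, 2.4], [-1.31, 4.45], [0.19, 1.91], [-2.76, 2.76]. Speed limits (rad/s): [2.39, 2.39, 3.14, 3.14, 3.14, 3.14, 3.14].

### API

Orientations are given as a unit quaternion [w, x, y, z].
In Python, from bench import telemetry, viewer, r, models gives the robot as it stands.
- The arm moves only by the tool drive_tool, never from a script. Its argument "targets" is text: rows parted by semicolons, each of 7 numbers parted by spaces: the shift along the tool's x, y, z in mm, then the turn, a rotation vector about the tool's x, y, z in degrees, then the opening, from -1 (shut) to 1 (fully open). A call has 1 to 12 rows; each row is the pose to reach, as a shift and turn from the pose commanded when the call began, along the tool's axes at that moment; what a row does not reach only later rows make up. A row lasts 1/10 s, in which the tool goes at most 50 mm and 8.59 degrees, less where a joint would pass 70% of its speed; a pose out of reach is approached as far as the arm can. A call with a gripper value outside its range is refused whole. The fingers move at their own pace and stop on an object; the grip force is fixed at half the most. Time passes only in rows, so rows that repeat a pose let the fingers close. It gives the time, the measured TCP pose, the force, the opening and the grip force at its end, in the units of the state.
- telemetry.read_state(): the state, without advancing time (a new reading comes with each control period).
- viewer.capture(name): name is "scene" or "top" or "wrist"; returns a dict with "pixels" (384x512x3 uint8, blue, green, red), "range_z" (384x512 float32, m along the optical axis (not along the pixel's ray), 0 where there is no reading), "camera_matrix" (3x3 intrinsics, pixels), "dist_coeffs" ([k1, k2, p1, p2, k3] as OpenCV has them; the pictures are not rectified), "rvec" (rotation vector, rad) and "tvec" (3), from world to camera coordinates, as OpenCV has them; the wrist camera has in their place "tool_from_camera" (4x4, takes a point from camera to tool coordinates, whose origin is the TCP and whose axes are the flange's). Camera axes: x right, y down, z forward; pixel columns grow to the right and rows downward; lengths in m; the calibration is good to about 2 mm. A picture is of the moment at which its call begins: read the wrist's pose just before it.
- r.sign_off(): hands the job in; it is judged then, once.
Trained networks look in the newest picture that a camera, given by its name, has taken for a name from the list of things; names that differ only in an ending like _2 or _b are one class to them, and where a whole thing is asked for, a point or a joint stands for the part that bears it (a point fixed in the world has none). Each returns a list of dicts, best first, with "score" (0 to 1); they miss things now and then, are a little off and sometimes report something else, mostly with a low value. They report only what shows in the picture. A call takes as long as a camera call.
- models.recognise(camera, thing): "box" ([left, top, width, height] in pixels, round what is visible of it).
The state is a dict: "time": time; "joint_pos": joint angles; "qvel": joint speeds; "joint_efforts": joint torques, N m; "eef_pos": TCP position; "tcp_rot": TCP orientation; "contact_force": force on the tool from outside, world axes, zero at the start; "wrist_torque": the same for the moment, N m; "finger_gap": finger opening in m; "finger_force": force on a finger pad.
Only numpy, scipy, OpenCV 4.12 (cv2) and the standard library are available. Lean on these libraries where they do the work, as an engineer would, in place of code of your own. Each camera call takes 0.05 s, during which the arm holds its last target. There are 200 camera calls.

### The job

Close the leak-test pot over the speed sensor that lies in it: set the lid gently on the pot so that its three ears drop into the three notches of the rim, then turn the lock collar clockwise as far as its locked mark so that its claws hold the lid down. Then push the hand pump's lever all the way down to its stop and let it come back up; leave the other things on the bench where they are.

Things in the scene. Friction and masses are not known exactly. Their poses are not given: they have to be found in the camera images.
- pot_lid: The loose lid, lying flat on the bench at the right: aluminium disc, 90 mm wide, 0.3 kg, with three ears (25 mm wide, 8 mm thick, reaching 56 mm from the centre) at 0, 120 and 240 degrees from x about z. Origin: centre of its underside; z up. The ears' lower faces are 8 mm above it; the black spigot below them is 84 mm wide.
- lid_handle (a point): Centre of the lid's black bar handle, on the lid's axis, 52 mm above the lid's underside; same axes as the lid. The bar is 76 mm long (along x), 14 mm wide (y) and 14 mm high; its underside is 26 mm above the disc. The ears' lower faces are 44 mm below this point.
- leak_tester: The tester, fixed to the bench: open aluminium pot with lock collar, and a hand pump on one grey base. Origin: foot of the pot's axis on the bench; z up, y towards the pump (165 mm off), -x towards the operator. Bore 96 mm wide. The rim has three notches, 33 mm wide, 5 mm deep, at 55, 175 and 295 degrees from x about z. A speed sensor lies in the pot and stays there.
- pot_seat (a point): On the pot's axis at the height of the notch floors, the lid's seat, 74 mm above the bench; axes of the tester. With the lid seated, any ear in any notch, its handle centre is 44 mm above this point; the lid has about 3 mm of play sideways and 4 degrees in turn. The collar's top is 20 mm above the seat, its three claws' undersides 10.5 mm, their inner radius 48 mm.
- ring_lug (a point): Grip point of the nearer of the lock collar's two upright lugs, 115 mm above the bench and 75.5 mm from the pot's axis. The lug is 14 mm thick along the direction of turning and 20 mm radially; it stands free above the collar from 94 to 132 mm above the bench. A small dark pointer sits below it.
- lock_ring (a joint): Turn of the steel lock collar about the pot's axis, rad: 0 fully open (claws midway between the notches), grows clockwise seen from above, 1.047 at its stop, where the pointer is at the locked mark and the claws cover the lid's ears. Up to 0.35 the lid passes between the claws. It stays where it is left; about 3 N at the lug turns it.
- mark_locked (a point): The locked mark: a pair of long dark upright lines on the outside of the pot, below the collar, 74 mm from the pot axis, just before a dark stop block. (A single short line marks the open position.) Axes of the tester.
- lever_grip (a point): On the centre line of the pump lever's round black grip (22 mm diameter, from 74 to 176 mm from the hinge), 130 mm from the hinge. The lever rises towards the operator at 40 degrees above level when at rest.
- lever_hinge (a point): Middle of the pump lever's hinge, 100 mm above the bench, 90 mm in x and 165 mm in y from the pot axis in the tester's frame (the axes given here). The hinge axis is level, along y; the lever points along -x and swings in the x-z plane.
- pump_lever (a joint): Pump lever angle in rad: 0 at rest (40 degrees up), grows downward, 0.768 at its lower stop (4 degrees below level). A spring returns it; it takes about 4 N at the grip to start it and 9 N at the stop.
- multimeter_mid (a point): Bystander: red hand multimeter, 150 x 68 x 50 mm, lying near the front edge; centre.
- torch_mid (a point): Bystander: black pocket torch, 116 mm long, 40 mm thick, lying to the left; centre.
- ratchet_mid (a point): Bystander: ratchet handle with black grip, 217 mm long, lying at the front edge; centre.
- plug_mid (a point): Bystander: orange plug, 85 x 40 x 45 mm, at the front left; centre.
- tray_mid (a point): Bystander: round steel parts dish, 113 mm wide, 22 mm high, at the front right; centre.

How it is judged:
On the way, in this order (a step that is already met when the one before it is completed fails the run):
1. the lid is seated in the pot's rim, its ears in the notches (z of lid_handle in the frame of pot_seat between 0.038 and 0.0465 m and horizontal distance between lid_handle and pot_seat below 0.006 m and angle between lid_handle's own z axis and vertical below 0.05 rad), for 0.2 s.
2. the lock collar is turned to its locked mark with the lid seated under it (value of joint lock_ring above 0.965 rad and z of lid_handle in the frame of pot_seat below 0.0465 m and horizontal distance between lid_handle and pot_seat below 0.006 m), for 0.2 s.
3. the pump lever is down at its stop with the collar locked (value of joint pump_lever above 0.71 rad and value of joint lock_ring above 0.965 rad), for 0.1 s.
At the end, for the whole second after the job is handed in: The lid sits level in the rim's notches (handle centre within 6 mm of the pot axis and no more than 2.5 mm above its seated height), the lock collar is within 0.08 rad (about 5 degrees) of its stop at the locked mark, and the pump lever is back up within 0.06 rad of its rest (all of step 2 and value of joint pump_lever below 0.06 rad and z of lid_handle in the frame of pot_seat above 0.038 m and angle between lid_handle's own z axis and vertical below 0.05 rad); the robot touches nothing.
It fails at once if the lid is dropped or slammed onto the pot (faster than 0.5 m/s within 20 mm of its seat) (horizontal distance between lid_handle and pot_seat below 0.06 m and z of lid_handle in the frame of pot_seat below 0.064 m and linear speed of pot_lid above 0.5 m/s).
It fails at once if a bystander is pushed more than 30 mm from its place (distance of any of multimeter_mid, torch_mid, ratchet_mid, plug_mid, tray_mid from where it was at the start of the episode above 0.03 m).
It also fails if it takes over 67 s, if anything falls off the work surface, if the arm or the gripper's body presses on something with over 40 N, if the wrist force passes 120 N, or if a joint passes its speed limit or range.

## Working session

There is one attempt and no reset: what is moved stays moved. The work goes in short steps, Python scripts to look and compute and a tool call to move; the robot and the scene stay as the last step left them, time stands still between calls to the robot, and variables do not carry over. Pictures are saved under pics/ and viewed, at most 10 in all, crops included, and the job is handed in when it is done.

Besides the shell and the picture viewer there is one more tool, called as name(argument=value, ...), one argument or row to a line, values as JSON. drive_tool: Moves the arm, as the interface text tells. Its arguments: {"type":"object","properties":{"targets":{"type":"string"}},"required":["targets"]}

```bash
mkdir -p pics; ls; cat > h.py <<'E'
import numpy as np, cv2
from scipy.spatial.transform import Rotation as R
from bench import telemetry, viewer, r, models
def pose():
    s=telemetry.read_state(); q=s["tcp_rot"]
    T=np.eye(4); T[:3,:3]=R.from_quat([q[1],q[2],q[3],q[0]]).as_matrix(); T[:3,3]=s["eef_pos"]; return T,s
def cap(name):
    T,s=pose(); c=viewer.capture(name)
    if "rvec" in c:
        W=np.eye(4); W[:3,:3]=cv2.Rodrigues(np.array(c["rvec"],float))[0]; W[:3,3]=np.ravel(c["tvec"]); M=np.linalg.inv(W)
    else: M=T@np.array(c["tool_from_camera"])
    c["M"]=M; return c
def cloud(c):
    d=c["range_z"]; h,w=d.shape
    uv=np.stack(np.meshgrid(np.arange(w),np.arange(h)),-1).reshape(-1,1,2).astype(np.float64)
    n=cv2.undistortPoints(uv,np.array(c["camera_matrix"],float),np.array(c["dist_coeffs"],float)).reshape(h,w,2)
    P=np.dstack([n[...,0]*d,n[...,1]*d,d])@c["M"][:3,:3].T+c["M"][:3,3]
    P[d==0]=np.nan; return P
def proj(c,p):
    W=np.linalg.inv(c["M"]); rv=cv2.Rodrigues(W[:3,:3])[0]
    return cv2.projectPoints(np.array(p,float).reshape(-1,1,3),rv,W[:3,3],np.array(c["camera_matrix"],float),np.array(c["dist_coeffs"],float))[0][:,0]
def goto(p,Rw=None):
    "print shift(mm) and rotvec(deg) in tool axes from current pose"
    T,_=pose(); print("shift",np.round(1000*T[:3,:3].T@(np.array(p)-T[:3,3]),1), "rot", None if Rw is None else np.round(np.degrees(R.from_matrix(T[:3,:3].T@Rw).as_rotvec()),1))
def down(yaw):
    "tool down, with tool y axis at world angle yaw(deg)"
    a=np.radians(yaw); y=np.array([np.cos(a),np.sin(a),0]); z=np.array([0,0,-1.]); return np.stack([np.cross(y,z),y,z],1)
E
python3 - <<'E'
from h import *
T,s=pose(); print(T.round(3),s)
a=cap("scene"); 
for n in ["pot_lid","leak_tester","ring_lug","lever_grip","mark_locked"]: print(n,[(np.round(d["box"]),round(d["score"],2)) for d in models.recognise("scene",n)[:2]])
b=cap("top")
P=cloud(b)
for n in ["pot_lid","lid_handle","leak_tester","ring_lug","lever_grip","multimeter_mid","torch_mid","ratchet_mid","plug_mid","tray_mid"]:
    for d in models.recognise("top",n)[:2]:
        x,y,w,h=d["box"]; print(n,np.round(d["box"]),round(d["score"],2),P[int(y+h/2),int(x+w/2)].round(3))
print(a["M"][:3].round(2),b["M"][:3].round(2))
cv2.imwrite("pics/a.png",np.hstack([a["pixels"],b["pixels"]])[:,:,:]) 
cv2.imwrite("pics/a.png",cv2.resize(np.vstack([a["pixels"],b["pixels"]]),None,fx=.78,fy=.78))
E
```

```text
pics
[[-0.915  0.404 -0.001  0.262]
 [ 0.404  0.915 -0.002  0.594]
 [-0.    -0.002 -1.     0.26 ]
 [ 0.     0.     0.     1.   ]] {'time': 0.0, 'joint_pos': array([-1.22120794,  0.53719911, -0.00442185,  1.53884394,  0.00265293,
        1.06727504, -0.07122837]), 'qvel': array([ 2.20028268e-05, -2.88683731e-04,  7.76349123e-04,  7.42517789e-05,
       -8.33680515e-04,  6.79741016e-04, -1.34046943e-03]), 'joint_efforts': array([ 7.90981212e-04, -5.70980823e+01,  9.91631113e-01, -2.51604259e+01,
       -5.60692535e-02,  1.81581377e-02,  1.69416749e-04]), 'eef_pos': array([0.26235014, 0.59409034, 0.25982924]), 'tcp_rot': array([-8.80613415e-05,  2.06373072e-01,  9.78473002e-01, -8.55840434e-04]), 'contact_force': array([-0.18162991,  0.0961336 ,  0.37083135]), 'wrist_torque': array([0.00967939, 0.00377583, 0.03050344]), 'finger_force': 0.0, 'finger_gap': 0.0880879596521348}
pot_lid [(array([310., 244.,  35.,  30.]), 0.63)]
leak_tester [(array([220., 151.,  78.,  96.]), 0.95)]
ring_lug [(array([250., 176.,  44.,  53.]), 0.94)]
lever_grip [(array([219., 150.,  34.,  16.]), 0.73)]
mark_loc
[... 361 characters left out ...]
9 0.095 0.054]
lever_grip [206. 156.  13.  52.] 0.74 [0.549 0.192 0.167]
lever_grip [247. 168.  58.  52.] 0.62 [0.536 0.024 0.034]
multimeter_mid [170. 234.  53.  25.] 0.78 [0.384 0.245 0.035]
torch_mid [173. 187.  18.  37.] 0.68 [0.502 0.292 0.025]
torch_mid [206. 159.  12.  52.] 0.66 [0.537 0.19  0.179]
ratchet_mid [245. 246.  75.  13.] 0.88 [0.373 0.003 0.03 ]
plug_mid [138. 224.  32.  15.] 0.67 [0.422 0.366 0.045]
plug_mid [243. 247.  76.  12.] 0.46 [0.373 0.009 0.021]
tray_mid [335. 228.  39.  41.] 0.57 [ 0.39  -0.204  0.004]
[[ 0.7  -0.47  0.54 -0.16]
 [-0.72 -0.48  0.51 -0.57]
 [ 0.02 -0.74 -0.67  0.98]] [[ 0.03 -0.99  0.13  0.39]
 [-1.   -0.02  0.01  0.07]
 [-0.01 -0.13 -0.99  1.21]]
```

View pics/a.png

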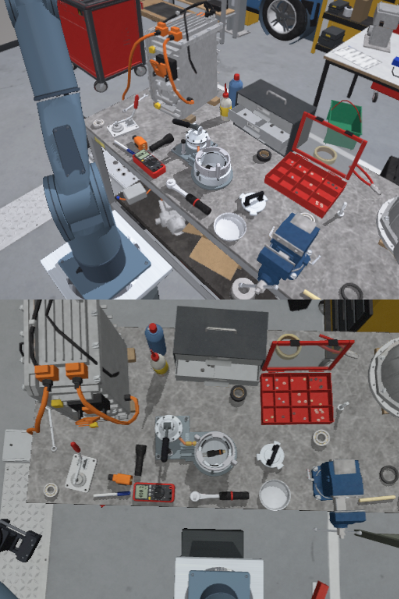

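The views show the pot at about (227,455) in the stacked picture, the lever and pump left of it, and the lid on the right at (268,455). I'll move above the pot for a wrist view.

```bash
python3 - <<'E'
from h import *
goto([0.50,-0.02,0.40],down(90)); print(np.array(viewer.capture("wrist")["tool_from_camera"]).round(3))
E
```

```text
shift [-465.5 -466.3 -139.3] rot [  0.    0.  -23.8]
[[ 0.001 -0.955 -0.295  0.076]
 [ 1.     0.001  0.     0.001]
 [ 0.    -0.295  0.955 -0.123]
 [ 0.     0.     0.     1.   ]]
```

drive_tool(
  targets="-30 -30 -40 0 0 0 1;-65 -65 -80 0 0 -4 1;-100 -100 -120 0 0 -8 1;-135 -135 -139 0 0 -12 1;-170 -170 -139 0 0 -16 1;-205 -205 -139 0 0 -20 1;-240 -240 -139 0 0 -24 1;-275 -275 -139 0 0 -24 1;-310 -310 -139 0 0 -24 1;-345 -345 -139 0 0 -24 1;-380 -380 -139 0 0 -24 1;-415 -415 -139 0 0 -24 1",
)

```text
time: 2.1
eef_pos: [0.4639, 0.0737, 0.4001]
tcp_rot: [0.0, -0.002, 1.0, 0.0]
contact_force: [0.5, 0.1, -0.0]
finger_gap: 0.0882
finger_force: 0.0
```

```bash
python3 - <<'E'
from h import *
goto([0.50,-0.04,0.38],down(90)); print(pose()[1]["eef_pos"])
E
```

```text
shift [ -35.7 -113.8   20.1] rot [0.  0.1 0.2]
[0.46391809 0.07367064 0.40013478]
```

```bash
cat >> h.py <<'E'
def save(c,n): cv2.imwrite(f"pics/{n}.png",c["pixels"]); np.savez(f"{n}.npz",P=cloud(c),**{k:c[k] for k in("pixels","M","camera_matrix","dist_coeffs")})
E
python3 - <<'E'
from h import *
save(cap("wrist"),"pot")
E
```

```text
(no output)
```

View pics/pot.png

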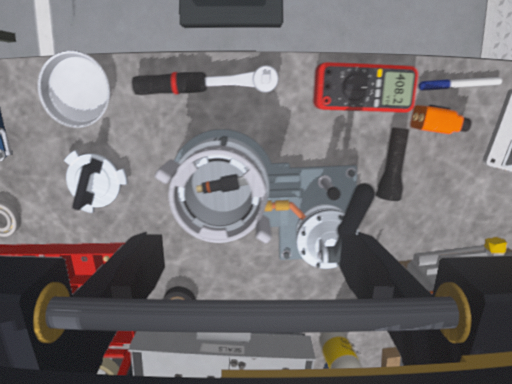

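drive_tool(
  targets="-5 -40 20 0 0 0 1;-10 -85 40 0 0 0 1;-15 -130 60 0 0 0 1;-20 -175 80 0 0 0 1;-25 -220 100 0 0 0 1;-30 -250 110 0 0 0 1;-30 -250 110 0 0 0 1;-30 -250 110 0 0 0 1",
)

```text
time: 2.95
eef_pos: [0.4943, -0.1741, 0.2895]
tcp_rot: [-0.0, -0.001, 1.0, 0.0]
contact_force: [0.6, 0.6, -0.6]
finger_gap: 0.0882
finger_force: 0.0
```

```bash
python3 - <<'E'
from h import *
c=cap("wrist"); save(c,"lid"); P=cloud(c)
E
```

```text
(no output)
```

View pics/lid.png

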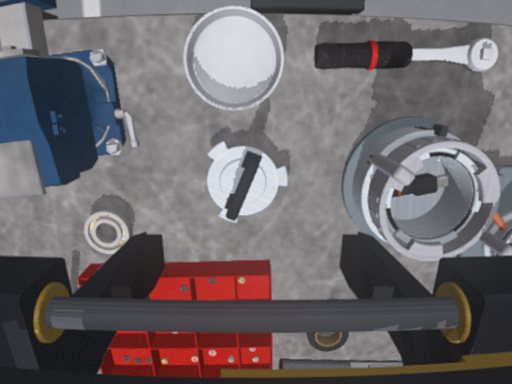

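The pot picture shows the collar at about (218,190), its lugs at (165,177) and (265,237), and the lever grip at (355,210). The lid picture shows the lid at (243,181), its handle running (258,155)–(233,218), and ears at (217,152), (282,176) and (228,215).

```bash
python3 - <<'E'
from h import *
from scipy.optimize import least_squares
def circ(X):
    f=least_squares(lambda q:np.hypot(X[:,0]-q[0],X[:,1]-q[1])-q[2],[*np.nanmean(X,0),.05],loss="soft_l1",f_scale=.002); return f.x
L=np.load("lid.npz")["P"].reshape(-1,3); A=np.load("pot.npz")["P"].reshape(-1,3)
n=L[np.hypot(L[:,0]-.53,L[:,1]+.185)<.075]
print("bench z",np.nanmedian(n[np.hypot(n[:,0]-.53,n[:,1]+.185)>.065][:,2]))
h=n[n[:,2]>.05]; c=h[:,:2].mean(0); w,v=np.linalg.eigh(np.cov(h[:,:2].T)); rect=cv2.minAreaRect((h[:,:2]*1000).astype(np.float32))
print("handle",len(h),c,"dir",np.degrees(np.arctan2(v[1,1],v[0,1])),h[:,2].mean(),rect)
d=n[(n[:,2]>.008)&(n[:,2]<.03)]; cc=c
rr=np.hypot(*(d[:,:2]-c).T); e=d[(rr>.049)&(rr<.058)]; print("ear ang",np.sort(np.degrees(np.arctan2(*(e[:,:2]-c).T[::-1]))).round(0))
for nm,Q in (("pot",A),("lid",L)):
    m=Q[np.hypot(Q[:,0]-.535,Q[:,1]-.03)<.1]
    hz,ed=np.histogram(m[:,2],np.arange(.06,.14,.004)); print(nm,dict(zip((ed[:-1]*1000).round().astype(int),hz)))
    t=m[(m[:,2]>.089)&(m[:,2]<.098)]
    q=circ(t[:,:2]); print("collar",q, len(t))
    for k in range(2):
        lg=m[(m[:,2]>.125)&(m[:,2]<.14)]
    an=np.degrees(np.arctan2(*(lg[:,:2]-q[:2]).T[::-1])); 
    for s in (an<0,an>=0):
        if s.any(): print("lug",s.sum(),lg[s].mean(0).round(4),np.median(an[s]))
E
```

```text
bench z 0.3460358415931798
handle 30007 [ 0.47931302 -0.18806705] dir 89.75442113617946 0.3312118740583317 ((496.50091552734375, -185.9265594482422), (96.66525268554688, 109.15752410888672), 38.92307662963867)
ear ang [-51. -50. -49. -49. -49. -48. -48. -48. -47. -47. -47. -47. -46. -46.
 -46. -46. -46. -45. -45. -45. -45. -45. -44. -44. -44. -44. -44. -43.
 -43. -43. -43. -43. -42. -42. -42. -42. -41. -41. -41. -41. -41. -40.
 -40. -40. -40. -40. -40. -39. -39. -39. -39. -39. -38. -38. -38. -38.
 -38. -38. -37. -37. -37. -37. -37. -36. -36. -36. -36. -35. -35. -35.
 -35. -35. -34. -34. -34. -34. -34. -34. -33. -33. -33. -33. -32. -32.
 -32. -32. -32. -32. -32. -31. -31. -31. -31. -31. -31. -30. -30. -30.
 -30. -29. -29. -29. -29. -29. -28. -28. -28. -28. -27. -27. -27. -27.
 -27. -26. -26. -26. -26. -25. -25. -25. -25. -25. -24. -24. -24. -24.
 -24. -24. -23. -23. -23. -23. -22. -22. -22. -22. -22. -21. -21. -21.
 -21. -21. -21. -20. -20. -20. -20. -19. -19. -19. -19. -19. -19. -18.
 -18. -18. -18. -18. -17. -17. -17. -17. -17. -16. -16. -16. -16. -16.
 -16. -15. -15. -15. -15. -15.
[... 2130 characters left out ...]
nt64(64): np.int64(401), np.int64(68): np.int64(547), np.int64(72): np.int64(1163), np.int64(76): np.int64(1128), np.int64(80): np.int64(426), np.int64(84): np.int64(573), np.int64(88): np.int64(1818), np.int64(92): np.int64(1792), np.int64(96): np.int64(61), np.int64(100): np.int64(65), np.int64(104): np.int64(62), np.int64(108): np.int64(62), np.int64(112): np.int64(71), np.int64(116): np.int64(82), np.int64(120): np.int64(69), np.int64(124): np.int64(88), np.int64(128): np.int64(322), np.int64(132): np.int64(24), np.int64(136): np.int64(0)}
collar [0.53115223 0.02616066 0.0624828 ] 3498
lug 303 [ 0.4903 -0.0376  0.13  ] -122.61517756814806
lug 113 [0.5683 0.0851 0.1291] 57.779998361257014
```

```bash
python3 - <<'E'
from h import *
L=np.load("lid.npz")["P"].reshape(-1,3); A=np.load("pot.npz")["P"].reshape(-1,3)
L=L[L[:,2]<.2];A=A[A[:,2]<.25]
n=L[np.hypot(L[:,0]-.53,L[:,1]+.185)<.08]
h=n[n[:,2]>.05]; rect=cv2.minAreaRect((h[:,:2]*1000).astype(np.float32)); c=h[:,:2].mean(0)
w,v=np.linalg.eigh(np.cov(h[:,:2].T))
print("handle",len(h),c,"dir",np.degrees(np.arctan2(v[1,1],v[0,1])),np.median(h[:,2]),rect)
d=n[(n[:,2]>.008)&(n[:,2]<.03)]
o=np.array([.531,.0275])
dd=d[:,:2]-c; rr=np.hypot(*dd.T); an=np.degrees(np.arctan2(dd[:,1],dd[:,0]))[rr>.0475]
hh,e=np.histogram(an,np.arange(-180,181,6)); print([(int(a),int(b)) for a,b in zip(e,hh) if b])
for Q,o in ((A,[.531,.028]),(L,[.531,.027])):
    dd=Q[:,:2]-o; r_=np.hypot(*dd.T); an=np.degrees(np.arctan2(dd[:,1],dd[:,0]))
    s=(r_>.0485)&(r_<.057)&(Q[:,2]>.066)&(Q[:,2]<.084)
    print([(a,round(1000*np.median(Q[s&(an>=a)&(an<a+4),2]),1)) for a in range(-180,180,4) if (s&(an>=a)&(an<a+4)).sum()>3])
# lever
lv=A[(A[:,2]>.12)&(np.abs(A[:,1]-.19)<.08)&(A[:,0]>.4)&(A[:,0]<.66)]; 
w,v=np.linalg.eigh(np.cov(lv.T)); print("lever",len(lv),lv.mean(0),v[:,2],lv.min(0),lv.max(0))
E
```

```text
handle 778 [ 0.5267213  -0.18505102] dir 157.8981729350898 0.05714885168867895 ((528.7552490234375, -185.55580139160156), (14.075088500976562, 75.88910675048828), 68.18968200683594)
[(-156, 24), (-150, 29), (-144, 30), (-138, 30), (-132, 28), (-36, 30), (-30, 24), (-24, 10), (-18, 7), (-12, 9), (78, 11), (84, 27), (90, 26), (96, 27), (102, 25), (108, 13)]
[(-180, np.float64(73.6)), (-176, np.float64(73.0)), (-172, np.float64(73.1)), (-168, np.float64(73.0)), (-164, np.float64(77.0)), (-160, np.float64(77.7)), (-156, np.float64(77.7)), (-152, np.float64(77.8)), (-148, np.float64(77.8)), (-104, np.float64(77.4)), (-100, np.float64(78.0)), (-96, np.float64(77.5)), (-92, np.float64(77.5)), (-88, np.float64(77.7)), (-84, np.float64(77.4)), (-80, np.float64(73.9)), (-76, np.float64(73.4)), (-72, np.float64(73.0)), (-68, np.float64(73.2)), (-64, np.float64(73.0)), (-60, np.float64(73.6)), (-56, np.float64(73.0)), (-52, np.float64(73.0)), (-48, np.float64(73.2)), (-44, np.float64(76.7)), (-40, np.float64(76.9)), (-36, np.float64(76.2)), (-32, np.float64(77.3)), (-28, np.float64(72.8)), (-24,
[... 2376 characters left out ...]
92, np.float64(75.2)), (96, np.float64(74.4)), (100, np.float64(75.5)), (104, np.float64(76.1)), (108, np.float64(75.4)), (112, np.float64(76.1)), (116, np.float64(76.1)), (120, np.float64(74.1)), (124, np.float64(77.2)), (128, np.float64(77.9)), (132, np.float64(77.6)), (136, np.float64(77.3)), (140, np.float64(77.5)), (144, np.float64(77.5)), (148, np.float64(78.0)), (152, np.float64(77.8)), (156, np.float64(75.6)), (160, np.float64(73.4)), (164, np.float64(73.2)), (168, np.float64(72.8)), (172, np.float64(73.0)), (176, np.float64(73.2))]
lever 1166 [0.5144973  0.18809399 0.1906711 ] [-0.77282528 -0.01234654  0.63449874] [0.47695428 0.17922442 0.12015853] [0.60233552 0.20489775 0.21715417]
```

```bash
python3 - <<'E'
from h import *
goto([0.5285,-0.1855,0.15],down(68)); print(pose()[1]["joint_pos"].round(2))
E
```

```text
shift [-33.8 -12.5 139.8] rot [ 0.  -0.  22.2]
[-0.13  0.31  0.47  1.86 -0.16  1.01  1.98]
```

drive_tool(
  targets="-15 -6 45 0 0 7 1;-30 -12 90 0 0 14 1;-34 -12 125 0 0 22 1;-34 -12 125 0 0 22 1;-34 -12 125 0 0 22 1",
)

```text
time: 3.5
eef_pos: [0.5287, -0.1849, 0.1656]
tcp_rot: [-0.0, 0.187, 0.982, 0.0]
contact_force: [-0.1, -0.3, 1.3]
finger_gap: 0.088
finger_force: 0.0
```

```bash
python3 - <<'E'
from h import *
c=cap("wrist"); save(c,"lid2"); P=cloud(c).reshape(-1,3)
n=P[(np.hypot(P[:,0]-.53,P[:,1]+.185)<.08)&(P[:,2]<.075)]
h=n[n[:,2]>.052]
print(len(h),cv2.minAreaRect((h[:,:2]*1000).astype(np.float32)),np.median(h[:,2]),np.degrees(0))
w,v=np.linalg.eigh(np.cov(h[:,:2].T)); print(np.degrees(np.arctan2(v[1,1],v[0,1])))
d=n[(n[:,2]>.01)&(n[:,2]<.03)]; c0=[.5285,-.1855]; dd=d[:,:2]-c0; an=np.degrees(np.arctan2(dd[:,1],dd[:,0]))[np.hypot(*dd.T)>.048]
hh,e=np.histogram(an,np.arange(-180,181,4)); print([(int(a),int(b)) for a,b in zip(e,hh) if b])
goto([0.5285,-0.1855,0.056],down(68))
E
```

```text
1793 ((528.3472900390625, -185.15798950195312), (14.023048400878906, 74.79351043701172), 67.98719787597656) 0.05720757720111366 0.0
157.849626152011
[(-160, 1), (-156, 44), (-152, 37), (-148, 40), (-144, 36), (-140, 34), (-136, 37), (-132, 34), (-36, 30), (-32, 10), (-16, 14), (-12, 33), (80, 2), (84, 40), (88, 42), (92, 44), (96, 43), (100, 41), (104, 45), (108, 41)]
shift [  1.   -0.4 110.6] rot [0.  0.1 0.4]
```

View pics/lid2.png

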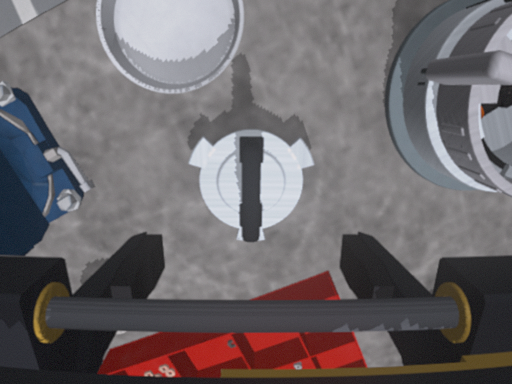

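The lid is square to the tool: handle at (250,188), ear at (250,237). Descend and grip.

drive_tool(
  targets="1 0 45 0 0 0 1;1 0 85 0 0 0 1;1 0 110 0 0 0 1;1 0 110 0 0 0 1;1 0 110 0 0 0 -1;1 0 110 0 0 0 -1;1 0 110 0 0 0 -1;1 0 110 0 0 0 -1;1 0 110 0 0 0 -1;1 0 110 0 0 0 -1",
)

```text
time: 4.55
eef_pos: [0.5276, -0.1857, 0.055]
tcp_rot: [0.0, 0.189, 0.982, 0.0]
contact_force: [1.0, 0.2, 0.2]
finger_gap: 0.0423
finger_force: 0.0
```

drive_tool(
  targets="0 0 0 0 0 0 -1;0 0 0 0 0 0 -1;0 0 0 0 0 0 -1;0 0 0 0 0 0 -1;0 0 0 0 0 0 -1;0 0 0 0 0 0 -1;0 0 -20 0 0 0 -1;0 0 -60 0 0 0 -1;0 0 -110 0 0 0 -1;0 0 -150 0 0 0 -1;0 0 -150 0 0 0 -1",
)

```text
time: 5.65
eef_pos: [0.5301, -0.1872, 0.2095]
tcp_rot: [0.004, 0.19, 0.982, -0.0]
contact_force: [1.0, 0.1, -3.7]
finger_gap: 0.0136
finger_force: 30.0
```

```bash
python3 - <<'E'
from h import *
print(pose()[1]["contact_force"])
# target: lid rel to tool: lid centre offset in tool along handle
T,_=pose()
goto([0.46,0.0,0.24],down(30))
E
```

```text
[ 1.03319246  0.13309357 -3.73373491]
shift [134.5 147.6 -31.5] rot [ 0.2  0.5 38.1]
```

```bash
python3 - <<'E'
from h import *
goto([0.531,0.0275,0.215],down(26.8))
E
```

```text
shift [ 79.1 199.6  -5.9] rot [ 0.3  0.5 41.3]
```

drive_tool(
  targets="13 33 -6 0 0 7 -1;26 66 -6 0 0 14 -1;40 100 -6 0 0 21 -1;53 133 -6 0 0 28 -1;66 166 -6 0 0 35 -1;79 200 -6 0.3 0.5 41.3 -1;79 200 -6 0.3 0.5 41.3 -1;79 200 -6 0.3 0.5 41.3 -1;79 200 -6 0.3 0.5 41.3 -1",
)

```text
time: 6.55
eef_pos: [0.5278, 0.0281, 0.2099]
tcp_rot: [-0.005, 0.524, 0.852, -0.003]
contact_force: [-0.6, -0.3, -4.5]
finger_gap: 0.0135
finger_force: 30.0
```

```bash
python3 - <<'E'
from h import *
goto([0.531,0.0275,0.215],down(26.8))
a=cap("wrist"); save(a,"w3"); b=cap("top"); save(b,"t3")
cv2.imwrite("pics/c.png",np.hstack([a["pixels"][:,56:456],cv2.resize(b["pixels"][130:226,210:310],(400,384))]))
E
```

```text
shift [-1.9  2.6 -5.1] rot [-0.5 -0.3  0. ]
```

View pics/c.png

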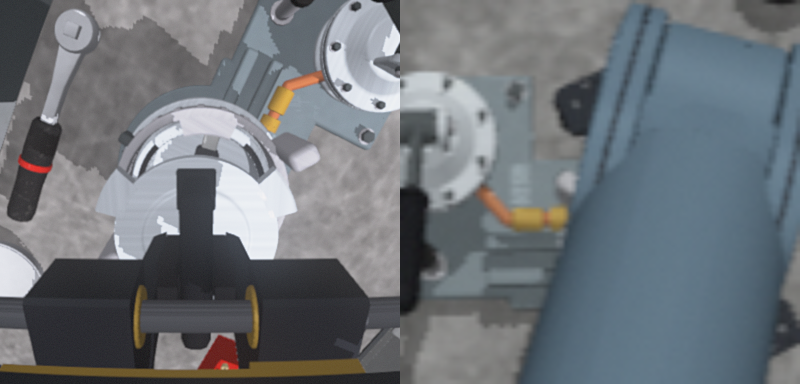

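The wrist view shows the lid held over the pot, with its handle end at about (196,175) and the collar arc centred behind it. I'll check the handle offset in the hand, then lower.

```bash
python3 - <<'E'
from h import *
z=np.load("w3.npz"); T,_=pose(); Q=(z["P"].reshape(-1,3)-T[:3,3])@T[:3,:3]*1000
h=Q[(abs(Q[:,1])<12)&(Q[:,0]>20)&(Q[:,0]<60)&(abs(Q[:,2])<12)]
print(len(h),h.min(0),h.max(0),np.percentile(h,[5,50,95],0).round(1))
d=Q[(abs(Q[:,2]-36)<7)&(np.hypot(Q[:,0],Q[:,1])<70)&(Q[:,0]>15)]
d=d[np.isfinite(d).all(1)]; A=np.c_[d[:,:2],np.ones(len(d))]; print("disc",len(d),np.linalg.lstsq(A,d[:,2],rcond=None)[0])
g=d[(np.hypot(d[:,0],d[:,1])>30)]; an=np.degrees(np.arctan2(g[:,1],g[:,0])); R_=np.hypot(g[:,0],g[:,1])
print([(a,R_[(an>=a)&(an<a+6)].max().round(1)) for a in range(-84,84,6) if ((an>=a)&(an<a+6)).any()])
E
```

```text
1579 [20.00231653 -6.37852636 -4.33002677] [37.77515477  7.43137566 11.98720255] [[21.  -5.2 -3.4]
 [30.   0.4 -1.9]
 [37.1  6.5  4. ]]
disc 7501 [-1.05370231e-02  1.68755506e-03  3.97977965e+01]
[(-78, np.float64(55.8)), (-72, np.float64(55.7)), (-66, np.float64(55.5)), (-60, np.float64(55.6)), (-54, np.float64(55.6)), (-48, np.float64(55.3)), (-42, np.float64(44.4)), (-36, np.float64(44.3)), (-30, np.float64(44.4)), (-24, np.float64(44.5)), (-18, np.float64(44.5)), (-12, np.float64(44.5)), (-6, np.float64(44.6)), (0, np.float64(44.6)), (6, np.float64(44.9)), (12, np.float64(44.7)), (18, np.float64(44.9)), (24, np.float64(44.8)), (30, np.float64(44.9)), (36, np.float64(45.0)), (42, np.float64(56.5)), (48, np.float64(56.8)), (54, np.float64(56.9)), (60, np.float64(56.9)), (66, np.float64(57.2)), (72, np.float64(57.1))]
```

drive_tool(
  targets="-2 2.6 10 -0.5 -0.3 0 -1;-2 2.6 30 -0.5 -0.3 0 -1;-2 2.6 50 -0.5 -0.3 0 -1;-2 2.6 60 -0.5 -0.3 0 -1;-2 2.6 60 -0.5 -0.3 0 -1;-2 2.6 60 -0.5 -0.3 0 -1",
)

```text
time: 7.25
eef_pos: [0.5315, 0.0283, 0.1509]
tcp_rot: [0.0, 0.524, 0.852, 0.001]
contact_force: [0.2, 0.1, -2.9]
finger_gap: 0.0135
finger_force: 30.0
```

```bash
python3 - <<'E'
from h import *
goto([0.531,0.0275,0.130],down(26.8)); print(pose()[1]["contact_force"])
E
```

```text
shift [-0.5 -0.8 20.9] rot [ 0.1 -0.   0. ]
[ 0.21820935  0.06122188 -2.90696302]
```

drive_tool(
  targets="-0.5 -0.5 7 0 0 0 -1;-0.5 -0.5 14 0 0 0 -1;-0.5 -0.5 19 0 0 0 -1;-0.5 -0.5 22 0 0 0 -1;-0.5 -0.5 25 0 0 0 -1;-0.5 -0.5 27 0 0 0 -1;-0.5 -0.5 27 0 0 0 -1",
)

```text
time: 7.95
eef_pos: [0.5308, 0.0282, 0.1235]
tcp_rot: [-0.0, 0.523, 0.852, 0.001]
contact_force: [-0.2, -0.7, -4.4]
finger_gap: 0.0131
finger_force: 30.0
```

drive_tool(
  targets="0 0 1 0 0 0 -1;0 0 2 0 0 0 -1;0 0 3 0 0 0 -1;0 0 3 0 0 0 -1",
)

```text
time: 8.35
eef_pos: [0.531, 0.0282, 0.1207]
tcp_rot: [-0.0, 0.523, 0.852, 0.001]
contact_force: [0.2, 0.2, -3.3]
finger_gap: 0.0136
finger_force: 30.0
```

drive_tool(
  targets="0 0 1 0 0 0 -1;0 0 1.5 0 0 0 -1;0 0 2 0 0 0 -1;0 0 2 0 0 0 -1",
)

```text
time: 8.75
eef_pos: [0.5311, 0.0282, 0.1205]
tcp_rot: [-0.001, 0.524, 0.852, 0.001]
contact_force: [-7.3, 1.7, 19.5]
finger_gap: 0.0136
finger_force: 30.0
```

Contact at the expected seat height. Release and rise.

drive_tool(
  targets="0 0 -1 0 0 0 -0.1;0 0 -1.5 0 0 0 -0.1;0 0 -1.5 0 0 0 -0.1;0 0 -1.5 0 0 0 -0.1;0 0 -1.5 0 0 0 -0.1;0 0 -1.5 0 0 0 -0.1;0 0 -20 0 0 0 -0.1;0 0 -50 0 0 0 -0.1;0 0 -90 0 0 0 -0.1;0 0 -130 0 0 0 0.5;0 0 -130 0 0 0 0.5",
)

```text
time: 9.85
eef_pos: [0.5338, 0.0277, 0.2532]
tcp_rot: [0.003, 0.524, 0.852, 0.004]
contact_force: [0.4, -0.5, -0.4]
finger_gap: 0.0535
finger_force: 0.0
```

```bash
python3 - <<'E'
from h import *
c=cap("wrist"); save(c,"w4"); P=cloud(c).reshape(-1,3); T,_=pose(); print(T[:3,3])
o=[.531,.028]; dd=P[:,:2]-o; r_=np.hypot(*dd.T); an=np.degrees(np.arctan2(dd[:,1],dd[:,0])); z=P[:,2]
h=P[(r_<.05)&(z>.112)&(z<.13)]; print("handle",len(h),cv2.minAreaRect((h[:,:2]*1000).astype(np.float32)),np.median(h[:,2]))
e=(r_>.048)&(r_<.055)&(z>.07)&(z<.1)
print([(a,round(1000*np.median(z[e&(an>=a)&(an<a+8)]),1)) for a in range(-180,180,8) if (e&(an>=a)&(an<a+8)).sum()>4])
l=P[(r_<.095)&(r_>.06)&(z>.126)&(z<.137)]; print("lug",l.mean(0),len(l),cv2.minAreaRect((l[:,:2]*1000).astype(np.float32)))
E
```

```text
[0.53234963 0.02807641 0.25081247]
handle 1516 ((531.7548828125, 28.108196258544922), (13.501697540283203, 75.39275360107422), 26.30106544494629) 0.12319587384703057
[(-180, np.float64(80.7)), (-172, np.float64(74.1)), (-164, np.float64(77.4)), (-156, np.float64(77.7)), (-148, np.float64(90.8)), (-140, np.float64(91.6)), (-132, np.float64(91.8)), (-124, np.float64(91.7)), (-116, np.float64(91.3)), (-108, np.float64(77.6)), (-100, np.float64(77.0)), (-92, np.float64(77.5)), (-84, np.float64(75.3)), (-76, np.float64(80.6)), (-60, np.float64(80.6)), (-52, np.float64(74.1)), (-44, np.float64(77.3)), (-36, np.float64(77.1)), (-28, np.float64(90.0)), (-20, np.float64(90.4)), (-12, np.float64(90.5)), (-4, np.float64(91.1)), (4, np.float64(90.4)), (12, np.float64(77.4)), (20, np.float64(77.4)), (28, np.float64(77.4)), (36, np.float64(77.5)), (44, np.float64(80.7)), (52, np.float64(80.6)), (60, np.float64(80.8)), (68, np.float64(73.9)), (76, np.float64(77.6)), (84, np.float64(77.7)), (92, np.float64(92.0)), (100, np.float64(91.8)), (108, np.float64(91.8)), (116, np.float64(92.0)), (124, np.float64(92.0)), (132, np.float64(77.7)), (140, np.float64(77.6)), (148, np.float64(77.7)), (156, np.float64(77.1)), (164, np.float64(80.6)), (172, np.float64(80.7))]
lug [0.54157377 0.04526395 0.13023512] 683 ((531.6404418945312, 28.319671630859375), (168.9564666748047, 14.679464340209961), 56.62461471557617)
```

View pics/w4.png

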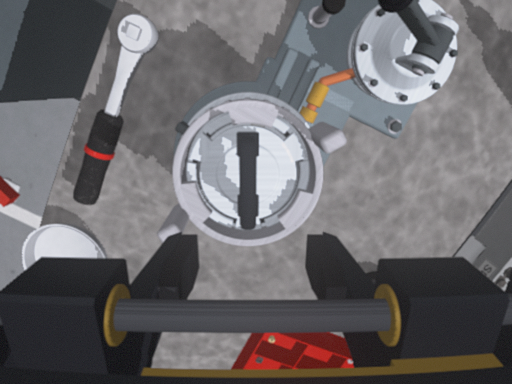

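The lid is seated: ears are at 80.6 mm in all three notches, the handle is at (248,185) and centred. Now the near lug at (175,222).

```bash
python3 - <<'E'
from h import *
goto([0.490,-0.0347,0.180],down(-33.4));print(pose()[1]["joint_pos"].round(2))
E
```

```text
shift [-36.8 -66.6  70.4] rot [ 0.3 -0.2 60.3]
[-0.71  0.42  0.74  1.89 -0.35  0.95  0.66]
```

drive_tool(
  targets="-10 -20 5 0 0 8 0.5;-20 -40 10 0 0 16 0.5;-30 -55 15 0 0 24 0.5;-36 -66 20 0 0 32 0.5;-37 -67 30 0 0 40 0.5;-37 -67 40 0 0 48 0.5;-37 -67 50 0 0 56 0.5;-37 -67 60 0.3 -0.2 60.3 0.5;-37 -67 70 0.3 -0.2 60.3 0.5;-37 -67 70 0.3 -0.2 60.3 0.5;-37 -67 70 0.3 -0.2 60.3 0.5",
)

```text
time: 11.0
eef_pos: [0.4875, -0.0354, 0.1782]
tcp_rot: [-0.0, 0.88, 0.474, -0.003]
contact_force: [0.3, 0.5, 0.4]
finger_gap: 0.0661
finger_force: 0.0
```

```bash
python3 - <<'E'
from h import *
goto([0.490,-0.0347,0.123],down(-33.4));print(pose()[1]["joint_pos"].round(2))
E
```

```text
shift [ 2.2  1.9 55.2] rot [-0.2  0.3  0. ]
[-0.73  0.56  0.93  2.06 -0.61  0.83 -0.02]
```

drive_tool(
  targets="2 2 20 0 0 0 0.5;2 2 40 0 0 0 0.5;2 2 55 0 0 0 0.5;2 2 55 0 0 0 -1;2 2 55 0 0 0 -1;2 2 55 0 0 0 -1;2 2 55 0 0 0 -1;2 2 55 0 0 0 -1;2 2 55 0 0 0 -1;2 2 55 0 0 0 -1;2 2 55 0 0 0 -1;2 2 55 0 0 0 -1",
)

```text
time: 12.2
eef_pos: [0.4907, -0.0349, 0.1238]
tcp_rot: [-0.0, 0.881, 0.474, -0.002]
contact_force: [0.3, 0.1, 1.8]
finger_gap: 0.0136
finger_force: 30.0
```

```bash
python3 - <<'E'
from h import *
T,s=pose(); print(s["contact_force"],s["finger_gap"],np.hypot(*(T[:2,3]-[.5316,.0283])))
for t in range(5,66,5):
    a=np.radians(t); print(round(75.5*(1-np.cos(a)),1),round(-75.5*np.sin(a),1),t)
E
```

```text
[0.33692163 0.12681185 1.75852811] 0.013617041893833332 0.07526790207074979
0.3 -6.6 5
1.1 -13.1 10
2.6 -19.5 15
4.6 -25.8 20
7.1 -31.9 25
10.1 -37.7 30
13.7 -43.3 35
17.7 -48.5 40
22.1 -53.4 45
27.0 -57.8 50
32.2 -61.8 55
37.7 -65.4 60
43.6 -68.4 65
```

Lug gripped. Turn in 5° rows to 50° first.

drive_tool(
  targets="0.3 -6.6 0 0 0 5 -1;1.1 -13.1 0 0 0 10 -1;2.6 -19.5 0 0 0 15 -1;4.6 -25.8 0 0 0 20 -1;7.1 -31.9 0 0 0 25 -1;10.1 -37.7 0 0 0 30 -1;13.7 -43.3 0 0 0 35 -1;17.7 -48.5 0 0 0 40 -1;22.1 -53.4 0 0 0 45 -1;27 -57.8 0 0 0 50 -1;27 -57.8 0 0 0 50 -1",
)

```text
time: 13.3
eef_pos: [0.4576, 0.0197, 0.1238]
tcp_rot: [0.001, 0.998, 0.057, -0.002]
contact_force: [2.4, -2.5, -0.4]
finger_gap: 0.0136
finger_force: 30.1
```

```bash
python3 - <<'E'
from h import *
T,s=pose(); d=T[:2,3]-[.5316,.0283]; print(T[:3,3],s["contact_force"],s["finger_gap"],np.hypot(*d),np.degrees(np.arctan2(d[1],d[0])),np.degrees(np.arctan2(T[1,1],T[0,1])),s["joint_pos"].round(2))
E
```

```text
[0.45763284 0.01966133 0.12378321] [ 2.44724174 -2.48703804 -0.42516238] 0.013608059027029365 0.07446990570459117 -173.33856916814517 -83.50733640763363 [-0.93  0.72  1.05  2.17 -0.92  0.81 -0.73]
```

drive_tool(
  targets="0.1 -4 0 0 0 3 -1;0.4 -7.9 0 0 0 6 -1;0.7 -10.5 0 0 0 8 -1;0.9 -11.8 0 0 0 9 -1;0.9 -11.8 0 0 0 9 -1",
)

```text
time: 13.8
eef_pos: [0.4577, 0.0241, 0.1238]
tcp_rot: [0.008, 1.0, -0.022, 0.0]
contact_force: [7.4, -23.4, -14.2]
finger_gap: 0.0141
finger_force: 30.8
```

drive_tool(
  targets="-0.5 6 0 0 0 -5 -1;-0.5 6 0 0 0 -5 0.3;-0.5 6 0 0 0 -5 0.3;-0.5 6 0 0 0 -5 0.3;-0.5 6 0 0 0 -5 0.3;-0.5 6 0 0 0 -5 0.3;-0.5 6 -20 0 0 -5 0.3;-0.5 6 -60 0 0 -5 0.3;-40 6 -110 0 0 -5 0.3;-60 6 -130 0 0 -5 0.3;-60 6 -130 0 0 -5 0.3;-60 6 -130 0 0 -5 0.3",
)

```text
time: 15.0
eef_pos: [0.3964, 0.029, 0.2547]
tcp_rot: [-0.002, 1.0, 0.023, -0.002]
contact_force: [-0.1, 0.3, -0.8]
finger_gap: 0.0572
finger_force: 0.0
```

```bash
python3 - <<'E'
from h import *
c=cap("wrist"); save(c,"w5"); P=cloud(c).reshape(-1,3); T,s=pose(); print(T[:3,3],s["joint_pos"].round(2))
o=np.array([.5316,.0283]); dd=P[:,:2]-o; r_=np.hypot(*dd.T); an=np.degrees(np.arctan2(dd[:,1],dd[:,0])); z=P[:,2]
e=(r_>.0485)&(r_<.055)&(z>.07)&(z<.1)
print([(a,round(1000*np.median(z[e&(an>=a)&(an<a+4)]))) for a in range(-180,180,4) if (e&(an>=a)&(an<a+4)).sum()>4])
l=P[(r_<.095)&(r_>.06)&(z>.126)&(z<.137)]; print("lug",len(l),cv2.minAreaRect((l[:,:2]*1000).astype(np.float32)))
h=P[(r_<.05)&(z>.112)&(z<.13)]; print("handle",cv2.minAreaRect((h[:,:2]*1000).astype(np.float32)))
a=cap("scene"); print(proj(a,[.46,.02,.09]))
u=proj(a,[.48,.02,.09])[0].astype(int); save(a,"s5")
k=cv2.resize(a["pixels"][u[1]-32:u[1]+32,u[0]-35:u[0]+35],(420,384),interpolation=cv2.INTER_CUBIC)
cv2.imwrite("pics/e.png",np.hstack([c["pixels"][:,90:450],k]))
E
```

```text
[0.39689222 0.02926919 0.25419097] [-1.27  0.23  1.25  2.21 -0.29  0.89 -1.36]
[(-180, 92), (-176, 92), (-172, 92), (-168, 92), (-164, 92), (-160, 78), (-156, 78), (-152, 78), (-148, 78), (-144, 78), (-140, 78), (-136, 78), (-132, 78), (-128, 78), (-124, 78), (-120, 78), (-116, 78), (-112, 78), (-108, 77), (-104, 77), (-100, 78), (-96, 77), (-92, 78), (-88, 78), (-84, 79), (-80, 91), (-76, 91), (76, 78), (80, 78), (84, 78), (88, 78), (92, 78), (96, 78), (100, 78), (104, 78), (108, 78), (112, 78), (116, 78), (120, 78), (124, 78), (128, 78), (132, 78), (136, 78), (140, 78), (144, 78), (148, 78), (152, 78), (156, 92), (160, 92), (164, 92), (168, 92), (172, 92), (176, 92)]
lug 472 ((456.7615051269531, 23.567842483520508), (19.142776489257812, 13.497905731201172), 2.86550235748291)
handle ((529.8314819335938, 31.70269775390625), (14.493721961975098, 66.61900329589844), 26.918718338012695)
[[258.04945815 216.60788341]]
```

View pics/e.png

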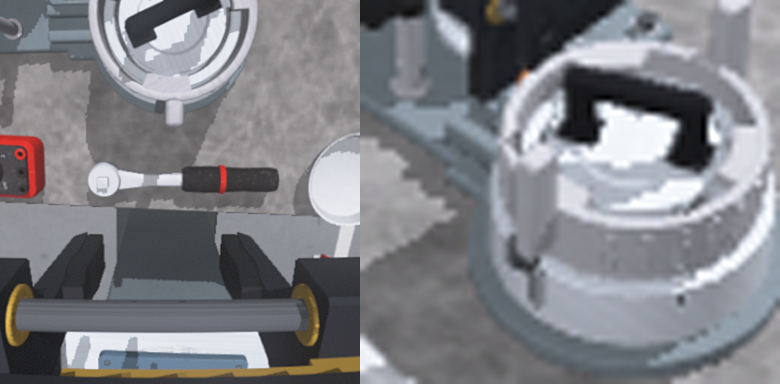

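```bash
python3 - <<'E'
from h import *
z=np.load("s5.npz"); c={k:z[k] for k in z.files}; P=z["P"]
u=proj(c,[.48,.02,.09])[0].astype(int)
im=z["pixels"]
for (x,y) in [(680,300),(533,290),(525,255),(520,240)]:
    px=u[0]-35+(x-360)/6; py=u[1]-32+y/6; p=P[int(round(py)),int(round(px))]; d=p[:2]-[.5316,.0283]
    print((round(px),round(py)),p.round(4),np.hypot(*d).round(4),np.degrees(np.arctan2(d[1],d[0])).round(1))
k=im[u[1]:u[1]+26,u[0]-16:u[0]+24]
cv2.imwrite("pics/f.png",cv2.resize(k,None,fx=18,fy=18,interpolation=cv2.INTER_CUBIC))
E
```

```text
(280, 231) [ 0.496  -0.0372  0.0442] 0.0745 -118.6
(256, 229) [0.4572 0.0247 0.0345] 0.0745 -177.3
(254, 224) [0.4505 0.0269 0.0601] 0.0811 -179.0
(254, 221) [0.4441 0.0207 0.0827] 0.0878 -175.1
```

View pics/f.png

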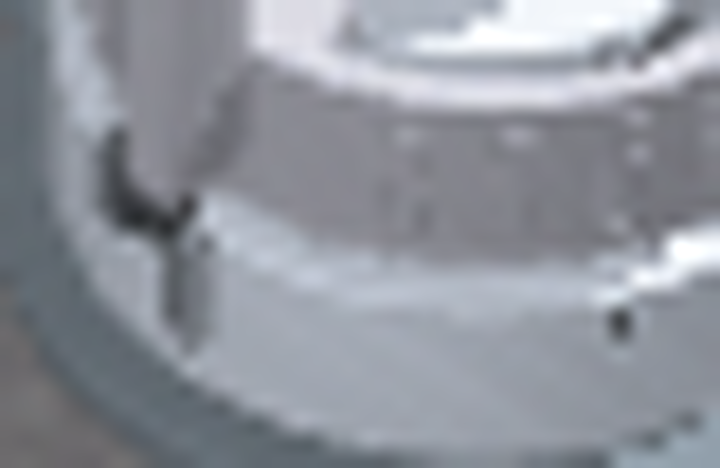

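The pointer's lower edge at (160,215) sits over the paired locked lines at (185,300); the open mark is at (620,322), so the collar is at its stop. Now the lever.

```bash
python3 - <<'E'
from h import *
goto([0.505,0.192,0.275],down(-90))
E
```

```text
shift [ 115.2 -157.8  -21.7] rot [-0.   0.3  2.6]
```

drive_tool(
  targets="0 -35 -22 0 0 2.6 -1;25 -70 -22 0 0 2.6 -1;50 -105 -22 0 0 2.6 -1;75 -135 -22 0 0.3 2.6 -1;100 -158 -22 0 0.3 2.6 -1;115 -158 -22 0 0.3 2.6 -1;115 -158 -22 0 0.3 2.6 -1;115 -158 -22 0 0.3 2.6 -1;115 -158 -22 0 0.3 2.6 -1",
)

```text
time: 16.0
eef_pos: [0.5042, 0.1904, 0.2743]
tcp_rot: [0.001, 1.0, -0.001, -0.001]
contact_force: [-0.3, 0.3, 0.1]
finger_gap: 0.0003
finger_force: 0.0
```

```bash
python3 - <<'E'
from h import *
for p in ([.505,.192,.24],[.495,.192,.122]): goto(p,down(-90))
c=cap("scene"); P=cloud(c).reshape(-1,3)
T,_=pose(); print(T[:3,3])
b=cap("top"); Q=cloud(b)
for x in (.46,.48,.5): pass
Q=Q.reshape(-1,3)
for S in (P,Q):
    g=S[(abs(S[:,1]-.192)<.04)&(S[:,0]>.47)&(S[:,0]<.6)&(S[:,2]>.12)&(S[:,2]<.225)&(abs(S[:,2]-.1-(.617-S[:,0])*.839-.0)<.03)]
    print(len(g),g.mean(0),np.percentile(g[:,1],[5,95]))
E
```

```text
shift [ 0.9 -1.7 34.3] rot [ 0.2  0.1 -0.1]
shift [ -9.   -2.  152.3] rot [ 0.2  0.1 -0.1]
[0.50415705 0.19068648 0.27457616]
197 [0.52544436 0.18741331 0.17693956] [0.18135296 0.19490397]
14 [0.53998845 0.18858437 0.16306945] [0.1840129 0.1907047]
```

drive_tool(
  targets="0 0 20 0 0 0 -1;0 0 40 0 0 0 -1;-1 0 58 0 0 0 -1;-2 0 75 0 0 0 -1;-3 0 92 0 0 0 -1;-5 0 108 0 0 0 -1;-7 0 123 0 0 0 -1;-8 0 136 0 0 0 -1;-9 0 146 0 0 0 -1;-9 0 151 0 0 0 -1;-9 0 153 0 0 0 -1;-9 0 153 0 0 0 -1",
)

```text
time: 17.3
eef_pos: [0.4941, 0.1909, 0.1241]
tcp_rot: [-0.001, 1.0, -0.0, -0.002]
contact_force: [-12.9, -2.7, 30.2]
finger_gap: 0.0004
finger_force: 15.6
```

drive_tool(
  targets="0 0 0 0 0 0 -1;0 0 -12 0 0 0 -1;0 0 -28 0 0 0 -1;0 0 -45 0 0 0 -1;0 0 -62 0 0 0 -1;0 0 -80 0 0 0 -1;0 0 -100 0 0 0 -1;0 0 -125 0 0 0 -1;0 0 -160 0 0 0 -1;0 0 -190 0 0 0 -1;0 0 -190 0 0 0 -1;0 0 -190 0 0 0 -1",
)

```text
time: 18.5
eef_pos: [0.4956, 0.1916, 0.3125]
tcp_rot: [0.0, 1.0, 0.0, 0.0]
contact_force: [0.0, 0.5, -0.4]
finger_gap: 0.0004
finger_force: 0.0
```

```bash
python3 - <<'E'
from h import *
T,s=pose(); print(T[:3,3],s["contact_force"])
c=cap("wrist"); c2=cap("scene"); P=cloud(c2).reshape(-1,3)
d=P[:,:2]-[.5316,.0283]; l=P[(abs(np.hypot(*d.T)-.0755)<.015)&(P[:,2]>.12)&(P[:,2]<.137)]
print("lug",np.sort(np.degrees(np.arctan2(*(l[:,:2]-[.5316,.0283]).T[::-1])).round()))
u=proj(c2,[.50,.1,.1])[0].astype(int)
k=cv2.resize(c2["pixels"][u[1]-48:u[1]+48,u[0]-50:u[0]+50],(400,384),interpolation=cv2.INTER_CUBIC)
cv2.imwrite("pics/g.png",np.hstack([c["pixels"][:,56:456],k]))
E
```

```text
[0.49559202 0.19162851 0.31254029] [ 0.01398268  0.47359266 -0.4151369 ]
lug [-180. -179. -179. -179. -178. -178. -177. -177. -177. -177. -176. -176.
 -176. -176. -175. -175. -175. -175. -175. -174. -174. -174. -173. -173.
 -173. -173. -173. -173. -173. -173. -173. -173. -171. -171. -171. -171.
 -170.   -5.   -4.   -3.   -3.   -2.   -2.   -2.   -2.   -1.   -1.   -0.
   -0.   -0.   -0.   -0.    1.    1.    2.    2.    2.    2.    3.    3.
    3.    4.    4.    5.    5.    5.    6.    6.    6.    6.    7.    7.
  177.  179.  180.]
```

View pics/g.png

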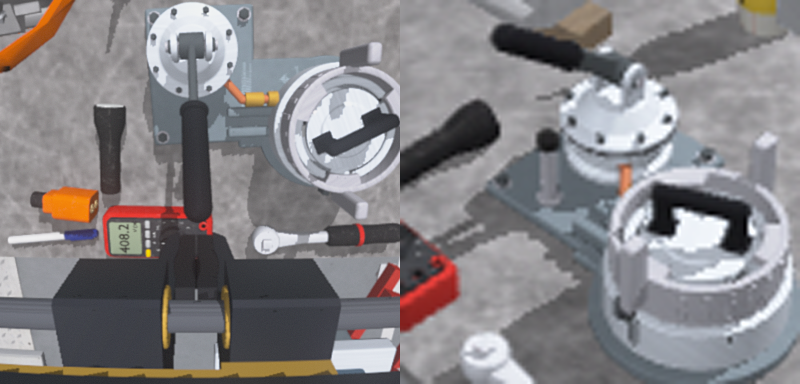

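The lever is back up (grip at (540,45)), the lid is seated under the claws, the lug is at its locked position, and nothing else on the bench has been disturbed. Handing in.

```bash
python3 -c "
from bench import r
print(r.sign_off())"
```

```text
the job is handed in; nothing more can be done
None
```

I seated the lid in the notches, turned the collar to its stop at the locked mark, pushed the pump lever down to its stop and let it come back up, then handed the job in after about 19 s of robot time; the hand-in returned no verdict.

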